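# Tip the parts tote to its pick corner

## Task

Pick up the tote with the cut-down corner by its bar handle and hold it in the air with that corner above the rubber mat, tilted down towards that corner so that all five loose collars and pulleys slide together into it, ready to be picked out. Keep every part in the tote and leave everything else on the bench where it is. Finish while still holding the tote tilted, clear of the bench: do not put it down or let go.

Things in the scene. Friction and masses are not known exactly. Their poses are not given: they have to be found in the camera images.
- tote: The tote to pick up: open blue plastic, 180 (x) x 130 (y) mm, walls 45 high, 4 thick, rim flange 11 wide outward, floor 4 thick, 0.3 kg plus parts. Origin: centre of underside; z up. The +x +y corner is cut down: both walls only 18 mm high over 52 mm, no flange. Stands flat at any yaw, left or right of the mat. Slick inside: sloping about 30 degrees diagonally brings all parts to the corner.
- tote_handle (a point): Middle of the tote's bar handle, 90 mm above its underside. The bar runs along the tote's x over the centre line, 180 mm long between two end uprights, 14 mm wide (tote y), 20 mm high (80 to 100 mm above the underside); free space below it down to the parts on the floor. Axes as the tote's.
- tote_corner (a point): The cut-down corner of the tote: the inner corner point on the inner floor, at (86, 61, 4) mm in the tote's frame. Axes as the tote's.
- mat_centre (a point): Centre of the top of the flat dark rubber mat, 130 mm (x) x 100 mm (y) x 4 mm, fixed on the bench between the two totes, turned a little.
- plain_tote_handle (a point): Leave alone. Middle of the bar handle (90 mm above the underside) of the second tote: same plastic, size and handle, but all four corners full height; it carries a stepper motor and a brass bush.
- motor: Leave alone. Stepper motor, 42 x 42 x 46 mm with a 5 mm shaft pointing up to 68 mm, standing between robot and mat. Origin at the centre of its underside.
- plate: Leave alone. Black printed plate with three slots, 120 x 80 x 12 mm, lying beyond the mat. Origin at the centre of its underside.
- caliper: Leave alone. Steel caliper lying flat along its y, 190 mm long, 12 mm high, beyond the mat. Origin at its underside.
- jar: Leave alone. White jar with black cap, 52 mm diameter, 75 mm high, at the far right. Origin at the centre of its underside.
- driver: Leave alone. Screwdriver 190 mm long, about 30 mm high, lying along the far left, in front of a wooden plinth. Origin at its underside.
- part0_mid (a point): Steel shaft collar, 20 mm diameter, 11 mm high, 30 g, lying loose flat on the tote's floor; the point is its centre. Slides when the floor slopes more than about 8 to 13 degrees; along a wall it needs more.
- part1_mid (a point): Steel shaft collar, 20 mm diameter, 11 mm high, 30 g, lying loose flat on the tote's floor; the point is its centre. Slides when the floor slopes more than about 8 to 13 degrees; along a wall it needs more.
- part2_mid (a point): Steel shaft collar, 20 mm diameter, 11 mm high, 30 g, lying loose flat on the tote's floor; the point is its centre. Slides when the floor slopes more than about 8 to 13 degrees; along a wall it needs more.
- part3_mid (a point): Aluminium belt pulley, flange 18 mm diameter, 16 mm high over its hub, 20 g, lying loose flat on the tote's floor; the point is its centre. Slides when the floor slopes more than about 8 to 13 degrees; along a wall it needs more.
- part4_mid (a point): Aluminium belt pulley, flange 18 mm diameter, 16 mm high over its hub, 20 g, lying loose flat on the tote's floor; the point is its centre. Slides when the floor slopes more than about 8 to 13 degrees; along a wall it needs more.
Mind the look-alikes: they are no part of the job. Of the things like the part that bears mat_centre, leave any that is green; of the rest the larger one is meant.

How it is judged (in metres and radians):
On the way:
1. the tote is lifted clear of the bench (height (world z) of tote_corner above 0.04 m and height (world z) of tote_handle above 0.13 m and contact force between tote and the fingers above 1 N), for 0.2 s.
At the end, for the whole second after the job is handed in: Gripper holds the tote still; cut-down corner over 40 mm up, within 85 mm sideways of mat centre; floor slopes to it along both walls (3 degrees or more each), tilt 12 to 51 degrees; all five parts within 80 mm of that corner; other things within 30 mm of their places (distance between each of part0_mid, part1_mid, part2_mid, part3_mid, part4_mid and tote_corner below 0.08 m and horizontal distance between tote_corner and mat_centre below 0.085 m and height (world z) of tote_corner above 0.04 m and angle between tote's own z axis and vertical between 0.2 and 0.9 rad and angle between tote's own x axis and vertical above 1.62 rad and angle between tote's own y axis and vertical above 1.62 rad and contact force between tote and the fingers above 1 N and linear speed of tote below 0.03 m/s and distance of each of plain_tote_handle, motor, plate, caliper, jar, driver from where it was at the start of the episode below 0.03 m); the arm keeps its last pose, push and grip.
It fails at once if a part falls out of the tote (distance between any of part0_mid, part1_mid, part2_mid, part3_mid, part4_mid and tote above 0.14 m).
It fails at once if another thing on the bench is moved by more than 30 mm (distance of any of plain_tote_handle, motor, plate, caliper, jar, driver from where it was at the start of the episode above 0.03 m).
It also fails if it takes over 38 s, if anything falls off the work surface, if the arm or the gripper's body presses on something with over 40 N, if the wrist force passes 120 N, or if a joint passes its speed limit or range.

## Robot

A 7-joint arm with a two-finger parallel gripper is mounted at the origin on the work surface. World frame = base frame: x ahead of the robot, y to its left, z up, the work surface at z = 0. Lengths are in m, angles in degrees, forces in N, time in s.
With the tool pointing down it reaches from about 0.425 to 0.825 m from the base axis. Payload 3.6 kg.
Tool frame: the origin (TCP) lies on the centre line of the jaws, within the pads' length; the fingertips stand 8 mm ahead of it and the grasp point (between the pads) lies 11 mm behind it; z points along the fingers, y is the line along which they close (so a half turn about z gives the same grasp; the last joint's range is limited). The gripper opens to 93 mm and grips with 3 to 60 N. Pads are 15 mm wide; open, the fingers measure 128 mm over their backs; the gripper's body (75 mm by 188 mm) begins 65 mm behind the grasp point.
Start: joints at [65.919, 35.231, -0.722, 81.555, 0.464, 63.22, -2.315], TCP at [0.249, -0.6, 0.205] pointing down, gripper open.
Joint ranges: [-178.69, 178.69], [-17.37, 117.87], [-77.05, 75.6], [15.02, 138.74], [-78.02, 258.01], [0.78, 113.62], [-162.83, 162.83]. Speed limits (degrees/s): [159.86, 159.86, 180, 180, 180, 180, 180].

## Interface

Orientations are given as [roll, pitch, yaw] about the fixed x, y, z axes, in that order (R = Rz(yaw) Ry(pitch) Rx(roll)).
In Python, from bench import * gives the robot as it stands.
- The arm moves only by the tool send_rows, never from a script. Its argument "steps" is a list of rows, each an object with "rot": the turn, a rotation vector about the tool's x, y, z in rad, a list of three; "offset": the shift along the tool's x, y, z in m, a list of three; "jaw": the finger opening in m, from 0 to 0.093. A call has 1 to 20 rows; each row shifts and turns the commanded pose from where the row before left it, along the tool's axes as they then stand; what a row does not reach is not made up. A row lasts 1/8 s, in which the tool goes at most 62.5 mm and 10.7 degrees, less where a joint would pass 70% of its speed; a pose out of reach is approached as far as the arm can. A call is refused whole if a number of a shift passes 0.0625 or a number of a turn 0.188, either way. A call with a gripper value outside its range is refused whole. The fingers move at their own pace and stop on an object; "squeeze" is the grip in N (left out, the last holds). Time passes only in rows, so rows that do not move let the fingers close. It gives the time, the measured TCP pose, the force, the opening and the grip force at its end, in the units of the state.
- get_state(): the state, without advancing time (a new reading comes with each control period).
- read_camera(name): name is "side" or "top" or "wrist"; returns a dict with "image" (384x512x3 uint8, red, green, blue), "depth" (384x512 float32, m along the optical axis (not along the pixel's ray), 0 where there is no reading), "intrinsics" (3x3 intrinsics, pixels), "R" (3x3) and "t" (3): a world point X has camera coordinates R X + t; the wrist camera has in their place "T_tool_cam" (4x4, takes a point from camera to tool coordinates, whose origin is the TCP and whose axes are the flange's). Camera axes: x right, y down, z forward; pixel columns grow to the right and rows downward; lengths in m; the calibration is good to about 2 mm. The wrist camera is an equidistant fisheye: a pixel r from the principal point sees the ray r / f radians off the axis. A picture is of the moment at which its call begins: read the wrist's pose just before it.
- finish_job(): hands the job in; it is judged then, once.
Trained networks look in a picture, given as the dict that the camera call returned (one of the last four; its "shot" number tells which), for a name from the list of things; names that differ only in an ending like _2 or _b are one class to them, and where a whole thing is asked for, a point or a joint stands for the part that bears it (a point fixed in the world has none). Each returns a list of dicts, best first, with "score" (0 to 1); they miss things now and then, are a little off and sometimes report something else, mostly with a low value. They report only what shows in the picture. A call takes as long as a camera call. They do not tell look-alikes from the thing itself.
- look_for(picture, query): "xy" ([column, row] in pixels, amid what is visible of it).
- tip_of(picture, query): "xy" ([column, row] in pixels: a listed point, or the origin of a listed thing).
The state is a dict: "time_s": time; "joint_pos": joint angles; "joint_velocities": joint speeds; "effort": joint torques, N m; "tool_pos": TCP position; "eef_rot": TCP orientation; "contact_force": force on the tool from outside, world axes, zero at the start; "moment": the same for the moment, N m; "width": finger opening in m; "finger_force": force on a finger pad.
Only numpy, scipy, OpenCV 4.12 (cv2) and the standard library are available. Lean on these libraries where they do the work, as an engineer would, in place of code of your own. Each camera call takes 0.05 s, during which the arm holds its last target. There are 200 camera calls.

## Working session

There is one attempt and no reset: what is moved stays moved. The work goes in short steps, Python scripts to look and compute and a tool call to move; the robot and the scene stay as the last step left them, time stands still between calls to the robot, and variables do not carry over. Pictures are saved under pics/ and viewed, at most 10 in all, crops included, and the job is handed in when it is done.

Besides the shell and the picture viewer there is one more tool, called by a JSON object that holds its "op" and its "data", one argument or row to a line. send_rows: Moves the arm, as the interface text tells. Its arguments: {"type":"object","properties":{"steps":{"type":"array"},"squeeze":{"type":"number"}},"required":["steps"]}

```bash
mkdir -p pics; cat > h.py <<'E'
from bench import *
import numpy as np, cv2
from scipy.spatial.transform import Rotation as Ro
def world(p,uv,win=1):
    u,v=map(int,np.round(uv)); d=p["depth"][max(v-win,0):v+win+1,max(u-win,0):u+win+1]; d=np.median(d[d>0])
    K=p["intrinsics"]; c=np.array([(uv[0]-K[0,2])/K[0,0],(uv[1]-K[1,2])/K[1,1],1])*d
    return p["R"].T@(c-p["t"])
def cloud(p):
    K=p["intrinsics"]; d=p["depth"]; v,u=np.mgrid[:d.shape[0],:d.shape[1]]
    c=np.stack([(u-K[0,2])/K[0,0]*d,(v-K[1,2])/K[1,1]*d,d],-1)
    return (c-p["t"])@p["R"]
E
python3 - <<'E'
from h import *
s=get_state(); print(s["time_s"],s["tool_pos"],s["eef_rot"])
for n in("top","side"):
    p=read_camera(n); cv2.imwrite(f"pics/{n}0.png",p["image"][:,:,::-1])
    print(n,"cam at",-p["R"].T@p["t"])
    for q in("tote_handle","tote_corner","mat_centre","plain_tote_handle","motor","plate","caliper","jar","driver","part0_mid","part3_mid"):
        for r in tip_of(p,q)[:5]: print(q,round(r["score"],2),np.round(r["xy"]),np.round(world(p,r["xy"]),3))
E
```

```text
0.0 [ 0.2491009  -0.59948473  0.20349375] [-1.79854330e+02  1.05185947e-03  2.25654248e+01]
top cam at [ 0.44767014 -0.01251622  1.20546369]
tote_handle 0.84 [157. 202.] [0.527 0.237 0.1  ]
tote_handle 0.53 [165. 243.] [0.422 0.233 0.014]
tote_corner 0.68 [166. 246.] [ 0.414  0.234 -0.001]
tote_corner 0.53 [345. 203.] [ 0.524 -0.24   0.101]
mat_centre 0.73 [295. 272.] [ 0.342 -0.121  0.005]
mat_centre 0.62 [154. 299.] [0.269 0.261 0.004]
mat_centre 0.59 [248. 166.] [0.633 0.009 0.004]
plain_tote_handle 0.88 [344. 201.] [ 0.53  -0.236  0.098]
motor 0.84 [237. 248.] [0.409 0.035 0.049]
plate 0.56 [317. 117.] [ 0.77  -0.184  0.008]
caliper 0.81 [234. 110.] [0.791 0.045 0.011]
jar 0.78 [382. 141.] [ 0.695 -0.353  0.048]
driver 0.83 [144. 124.] [0.75  0.296 0.014]
part0_mid 0.43 [160. 190.] [0.566 0.25  0.005]
part3_mid 0.41 [170. 212.] [0.506 0.22  0.021]
side cam at [0.27212647 0.55510197 0.70544769]
tote_handle 0.85 [206. 275.] [0.52  0.246 0.098]
tote_handle 0.48 [251. 130.] [ 0.702 -0.343  0.017]
tote_corner 0.58 [253. 316.] [0.419 0.246 0.017]
mat_centre 0.94 [336. 215.] [ 0.344 -0.107  0.003]
mat_centre 0.87 [328. 357.] [0.257 0.256 0.003]
mat_centre 0.69 [218. 209.] [0.634 0.007 0.005]
plain_tote_handle 0.59 [292. 140.] [ 0.525 -0.239  0.099]
motor 0.96 [291. 248.] [0.409 0.059 0.023]
plate 0.77 [212. 152.] [ 0.766 -0.192  0.012]
caliper 0.87 [161. 199.] [0.787 0.047 0.012]
caliper 0.19 [212. 154.] [ 0.762 -0.181  0.011]
jar 0.67 [255. 132.] [ 0.693 -0.35   0.007]
jar 0.17 [207. 276.] [0.517 0.248 0.1  ]
driver 0.92 [110. 282.] [0.737 0.307 0.016]
part0_mid 0.64 [189. 287.] [0.573 0.244 0.016]
part3_mid 0.55 [224. 290.] [0.498 0.221 0.019]
```

View pics/top0.png

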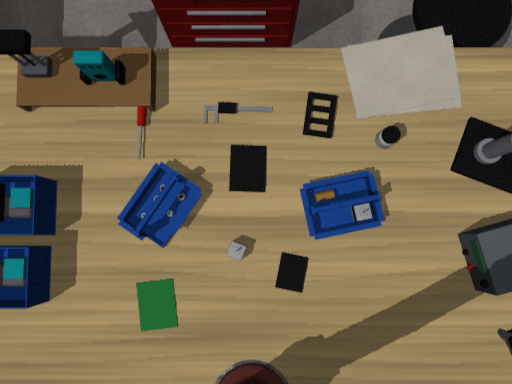

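View pics/side0.png

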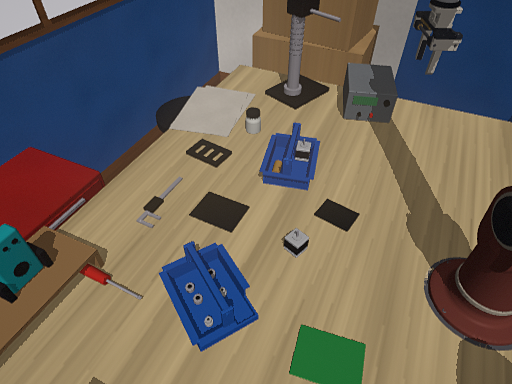

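The top view shows the tote with the cut corner on the left, with that corner near (165,243). The large black mat is at (248,167), and the green mat and the small black mat are decoys. Next I'll fit the tote's yaw from the depth.

```bash
python3 - <<'E'
from h import *
s=get_state();print(s["tool_pos"],s["joint_pos"])
R0=Ro.from_euler("xyz",s["eef_rot"],degrees=True)
print(R0.as_matrix().round(3))
for n in("top","side"):
    p=read_camera(n); W=cloud(p); I=p["image"].astype(int)
    m=(p["depth"]>0)&(W[...,2]>.085)&(W[...,2]<.115)&(abs(W[...,0]-.525)<.13)&(abs(W[...,1]-.237)<.13)&(I[...,2]>I[...,0]+30)
    P=W[m].astype(np.float32); r=cv2.minAreaRect(P[:,:2]); print(n,m.sum(),r, P[:,2].mean())
    # flange/rim
    m=(p["depth"]>0)&(W[...,2]>.035)&(W[...,2]<.055)&(abs(W[...,0]-.525)<.16)&(abs(W[...,1]-.237)<.16)&(I[...,2]>I[...,0]+30)
    P=W[m].astype(np.float32); r=cv2.minAreaRect(P[:,:2]); print(" rim",m.sum(),r,cv2.boxPoints(r).round(3).tolist())
    m=(p["depth"]>0)&(abs(W[...,2])<.012)&(abs(W[...,0]-.633)<.1)&(abs(W[...,1]-.009)<.1)&(I.sum(-1)<150)
    r=cv2.minAreaRect(W[m][:,:2].astype(np.float32));print(" mat",r)
    if n=="top":
        cv2.imwrite("pics/t.png",cv2.resize(p["image"][150:260,100:215,::-1],None,fx=5,fy=5,interpolation=2))
E
```

```text
[ 0.24940386 -0.60019207  0.20462319] [65.91772    35.23162102 -0.72137512 81.55688261  0.46565651 63.22075703
 -2.31591108]
[[ 0.923  0.384 -0.   ]
 [ 0.384 -0.923  0.   ]
 [ 0.    -0.    -1.   ]]Traceback (most recent call last):
  File "<stdin>", line 8, in <module>
cv2.error: OpenCV(4.12.0) /io/opencv/modules/imgproc/src/convhull.cpp:143: error: (-215:Assertion failed) total >= 0 && (depth == CV_32F || depth == CV_32S) in function 'convexHull'
```

```bash
python3 - <<'E'
from h import *
def rect(P): return cv2.minAreaRect(np.ascontiguousarray(P[:,:2],dtype=np.float32)*1000)
for n in("top","side"):
    p=read_camera(n); W=cloud(p); I=p["image"].astype(int)
    blue=(I[...,2]>I[...,0]+25)&(p["depth"]>0)&(abs(W[...,0]-.525)<.16)&(abs(W[...,1]-.237)<.16)
    P=W[blue&(W[...,2]>.085)&(W[...,2]<.115)]; print(n,len(P))
    print(" bar",rect(P),P[:,2].mean())
    P=W[blue&(W[...,2]>.035)&(W[...,2]<.055)]; r=rect(P); print(" rim",len(P),r,cv2.boxPoints(r).round().tolist())
    m=(p["depth"]>0)&(abs(W[...,2])<.012)&(abs(W[...,0]-.633)<.1)&(abs(W[...,1]-.009)<.1)&(I.sum(-1)<150)
    print(" mat",rect(W[m]))
    if n=="top": cv2.imwrite("pics/t.png",cv2.resize(p["image"][150:260,100:215,::-1],None,fx=5,fy=5,interpolation=2))
E
```

```text
top 489
 bar ((521.6239013671875, 242.05068969726562), (23.47563362121582, 178.8197021484375), 56.304588317871094) 0.09865856088292779
 rim 1051 ((521.497314453125, 243.25262451171875), (152.82858276367188, 200.9652557373047), 55.987205505371094) [[395.0, 236.0], [562.0, 124.0], [648.0, 250.0], [481.0, 363.0]]
 mat ((628.921630859375, 8.882621765136719), (99.11842346191406, 128.66329956054688), 88.03296661376953)
side 746
 bar ((520.5277099609375, 244.49996948242188), (24.65082359313965, 180.4984130859375), 55.849769592285156) 0.09802386523280536
 rim 1757 ((521.3616943359375, 243.71044921875), (152.22378540039062, 203.50209045410156), 55.88793182373047) [[394.0, 238.0], [563.0, 124.0], [648.0, 250.0], [480.0, 364.0]]
 mat ((629.0945434570312, 9.955490112304688), (100.01362609863281, 128.69415283203125), 87.81959533691406)
```

View pics/t.png

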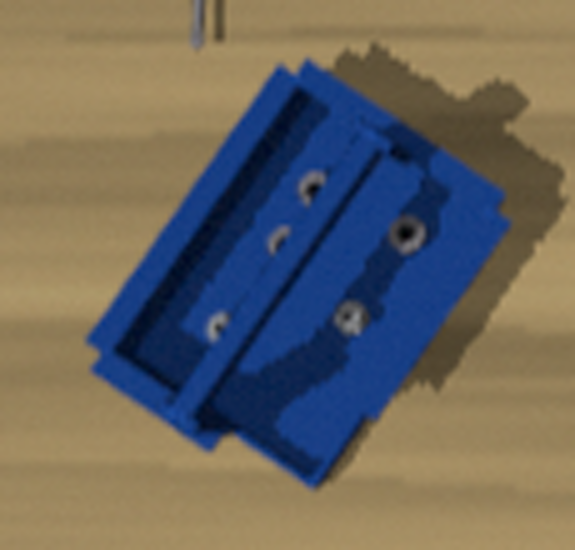

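The crop shows the cut corner at (315,487), on the robot side. The parts are at (312,187), (278,240), (217,325), (405,233) and (350,318). Now I'll plan the approach.

```bash
cat >> h.py <<'E'
def plan(legs, jaw, pre=True, dec=3):
    """legs: list of (pos, Rotation, n). prints rows with offsets in axes before the turn"""
    s=get_state(); p=np.array(s["tool_pos"]); R=Ro.from_euler("xyz",s["eef_rot"],degrees=True); out=[]
    for P,Q,n in legs:
        P=np.array(P,float); p0=p.copy(); dr=(R.inv()*Q).as_rotvec()/n; R0=R
        for i in range(n):
            tgt=p0+(P-p0)*(i+1)/n; Rt=R0*Ro.from_rotvec(dr*(i+1))
            r=np.round((R.inv()*Rt).as_rotvec(),dec); Ra=R*Ro.from_rotvec(r)
            o=np.round((R if pre else Ra).inv().apply(tgt-p),dec)
            p=p+(R if pre else Ra).apply(o); R=Ra
            out.append('{"rot":%s,"offset":%s,"jaw":%g}'%((r+0).tolist(),(o+0).tolist(),jaw))
    print(",".join(out).replace(" ","")); print("end",p.round(4),R.as_euler("xyz",degrees=True).round(1))
def down(yaw): return Ro.from_euler("xyz",[180,0,yaw],degrees=True)
E
python3 - <<'E'
from h import *
plan([([.55,-.1,.205],down(98),13)],.06)
E
```

```text
{"rot":[0.0,0.0,-0.101],"offset":[0.036,-0.027,0.0],"jaw":0.06},{"rot":[0.0,0.0,-0.102],"offset":[0.039,-0.023,0.0],"jaw":0.06},{"rot":[0.0,0.0,-0.101],"offset":[0.04,-0.018,0.0],"jaw":0.06},{"rot":[0.0,0.0,-0.101],"offset":[0.043,-0.015,0.0],"jaw":0.06},{"rot":[0.0,0.0,-0.101],"offset":[0.044,-0.01,0.0],"jaw":0.06},{"rot":[0.0,0.0,-0.102],"offset":[0.044,-0.006,0.0],"jaw":0.06},{"rot":[0.0,0.0,-0.101],"offset":[0.045,-0.001,0.0],"jaw":0.06},{"rot":[0.0,0.0,-0.101],"offset":[0.045,0.003,0.0],"jaw":0.06},{"rot":[0.0,0.0,-0.102],"offset":[0.044,0.008,0.0],"jaw":0.06},{"rot":[0.0,0.0,-0.101],"offset":[0.043,0.012,0.0],"jaw":0.06},{"rot":[0.0,0.0,-0.101],"offset":[0.042,0.016,0.0],"jaw":0.06},{"rot":[0.0,0.0,-0.101],"offset":[0.04,0.021,0.0],"jaw":0.06},{"rot":[0.0,0.0,-0.102],"offset":[0.037,0.025,0.0],"jaw":0.06}
end [ 0.5503 -0.1004  0.2047] [-180.   -0.   98.]
```

{"op": "send_rows", "data": {
  "steps": [
    {"rot": [0,0,-0.101],"offset": [0.036,-0.027,0.0],"jaw": 0.06},
    {"rot": [0,0,-0.102],"offset": [0.039,-0.023,0.0],"jaw": 0.06},
    {"rot": [0,0,-0.101],"offset": [0.04,-0.018,0.0],"jaw": 0.06},
    {"rot": [0,0,-0.101],"offset": [0.043,-0.015,0.0],"jaw": 0.06},
    {"rot": [0,0,-0.101],"offset": [0.044,-0.01,0.0],"jaw": 0.06},
    {"rot": [0,0,-0.102],"offset": [0.044,-0.006,0.0],"jaw": 0.06},
    {"rot": [0,0,-0.101],"offset": [0.045,-0.001,0.0],"jaw": 0.06},
    {"rot": [0,0,-0.101],"offset": [0.045,0.003,0.0],"jaw": 0.06},
    {"rot": [0,0,-0.102],"offset": [0.044,0.008,0.0],"jaw": 0.06},
    {"rot": [0,0,-0.101],"offset": [0.043,0.012,0.0],"jaw": 0.06},
    {"rot": [0,0,-0.101],"offset": [0.042,0.016,0.0],"jaw": 0.06},
    {"rot": [0,0,-0.101],"offset": [0.04,0.021,0.0],"jaw": 0.06},
    {"rot": [0,0,-0.102],"offset": [0.037,0.025,0.0],"jaw": 0.06},
    {"rot": [0,0,0],"offset": [0,0,0],"jaw": 0.06}
  ]
}}

```text
time_s: 3.1
tool_pos: [0.5521, -0.0955, 0.205]
eef_rot: [179.9, -0.2, 98.5]
contact_force: [-0.3, -0.3, 0.2]
width: 0.0598
finger_force: 0.0
```

```bash
python3 - <<'E'
from h import *
s=get_state();print(s["joint_pos"],s["tool_pos"],s["eef_rot"])
plan([([.5215,.2435,.19],down(146.1),9)],.06)
E
```

```text
[ 23.55196836  28.80129252 -24.39381321  96.33714223  13.39613006
  57.67671872   3.10173833] [ 0.5520592  -0.0954897   0.20497767] [ 1.79863143e+02 -1.64745555e-01  9.84584942e+01]
{"rot":[0.0,0.0,-0.092],"offset":[0.038,0.002,0.002],"jaw":0.06},{"rot":[0.001,0.0,-0.093],"offset":[0.037,0.006,0.002],"jaw":0.06},{"rot":[0.0,-0.001,-0.092],"offset":[0.037,0.009,0.001],"jaw":0.06},{"rot":[0.001,0.0,-0.093],"offset":[0.036,0.012,0.002],"jaw":0.06},{"rot":[0.0,0.0,-0.092],"offset":[0.034,0.016,0.002],"jaw":0.06},{"rot":[0.0,0.0,-0.092],"offset":[0.033,0.019,0.002],"jaw":0.06},{"rot":[0.001,0.0,-0.093],"offset":[0.031,0.021,0.001],"jaw":0.06},{"rot":[0.0,-0.001,-0.092],"offset":[0.029,0.025,0.002],"jaw":0.06},{"rot":[0.0,0.0,-0.093],"offset":[0.026,0.027,0.002],"jaw":0.06}
end [0.5216 0.2436 0.1896] [180.    0.  146.1]
```

{"op": "send_rows", "data": {
  "steps": [
    {"rot": [0,0,-0.092],"offset": [0.038,0.002,0.002],"jaw": 0.06},
    {"rot": [0.001,0,-0.093],"offset": [0.037,0.006,0.002],"jaw": 0.06},
    {"rot": [0,-0.001,-0.092],"offset": [0.037,0.009,0.001],"jaw": 0.06},
    {"rot": [0.001,0,-0.093],"offset": [0.036,0.012,0.002],"jaw": 0.06},
    {"rot": [0,0,-0.092],"offset": [0.034,0.016,0.002],"jaw": 0.06},
    {"rot": [0,0,-0.092],"offset": [0.033,0.019,0.002],"jaw": 0.06},
    {"rot": [0.001,0,-0.093],"offset": [0.031,0.021,0.001],"jaw": 0.06},
    {"rot": [0,-0.001,-0.092],"offset": [0.029,0.025,0.002],"jaw": 0.06},
    {"rot": [0,0,-0.093],"offset": [0.026,0.027,0.002],"jaw": 0.06},
    {"rot": [0,0,0],"offset": [0,0,0],"jaw": 0.06}
  ]
}}

```text
time_s: 4.35
tool_pos: [0.5214, 0.2413, 0.1883]
eef_rot: [-179.9, -0.1, 145.9]
contact_force: [-0.4, -0.8, -0.6]
width: 0.06
finger_force: 0.0
```

```bash
python3 - <<'E'
from h import *
s=get_state();print(s["joint_pos"],s["tool_pos"],s["eef_rot"])
T=Ro.from_euler("xyz",s["eef_rot"],degrees=True); p=read_camera("wrist")
cv2.imwrite("pics/w1.png",p["image"][:,:,::-1])
for q in("tote_handle",):
  for r in tip_of(p,q)[:2]:
    uv=np.array(r["xy"]);K=p["intrinsics"]; d=p["depth"][int(uv[1]),int(uv[0])]
    x=(uv-K[:2,2])/K[0,0]; th=np.hypot(*x); ray=np.array([*(x/th*np.tan(th)),1])*d
    M=p["T_tool_cam"]; pt=M[:3,:3]@ray+M[:3,3]
    print(r["score"],uv,pt.round(4),(T.apply(pt)+s["tool_pos"]).round(4))
plan([([.5213,.2437,.079],down(146.1),6)],.06)
E
```

```text
[ -4.16792394  33.53877134 -36.9741776   94.90453739  22.70436525
  59.39713981   7.56418871] [0.52142461 0.24133633 0.18830106] [-1.79875083e+02 -5.02085887e-02  1.45912351e+02]
0.73 [255.5 187.7] [0.0038 0.0002 0.0882] [0.5182 0.2435 0.1001]
{"rot":[-0.001,0.0,-0.002],"offset":[0.001,0.001,0.018],"jaw":0.06},{"rot":[-0.001,0.001,-0.001],"offset":[0.001,0.001,0.018],"jaw":0.06},{"rot":[0.0,0.0,-0.002],"offset":[0.001,0.0,0.018],"jaw":0.06},{"rot":[-0.001,0.0,-0.001],"offset":[0.0,0.001,0.019],"jaw":0.06},{"rot":[-0.001,0.0,-0.002],"offset":[0.001,0.001,0.018],"jaw":0.06},{"rot":[-0.001,0.001,-0.001],"offset":[0.001,0.001,0.018],"jaw":0.06}
end [0.5214 0.2438 0.079 ] [180.   -0.  146.1]
```

View pics/w1.png

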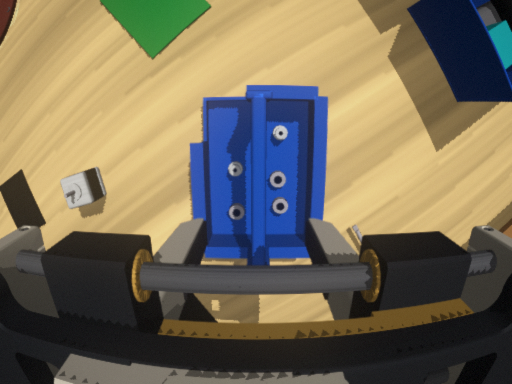

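The wrist view shows the bar centred between the fingers, near column 258 and parallel to tool x. I'll descend, close and lift.

{"op": "send_rows", "data": {
  "steps": [
    {"rot": [0,0,-0.002],"offset": [0.001,0,0.018],"jaw": 0.06},
    {"rot": [0,0,-0.001],"offset": [0.001,0,0.018],"jaw": 0.06},
    {"rot": [0,0,0],"offset": [0,0,0.018],"jaw": 0.06},
    {"rot": [0,0,0],"offset": [0,0,0.019],"jaw": 0.06},
    {"rot": [0,0,0],"offset": [0,0,0.018],"jaw": 0.06},
    {"rot": [0,0,0],"offset": [0,0,0.018],"jaw": 0.06},
    {"rot": [0,0,0],"offset": [0,0,0],"jaw": 0.03},
    {"rot": [0,0,0],"offset": [0,0,0],"jaw": 0},
    {"rot": [0,0,0],"offset": [0,0,0],"jaw": 0},
    {"rot": [0,0,0],"offset": [0,0,0],"jaw": 0},
    {"rot": [0,0,0],"offset": [0,0,0],"jaw": 0},
    {"rot": [0,0,0],"offset": [0,0,0],"jaw": 0}
  ],
  "squeeze": 60
}}

```text
time_s: 5.95
tool_pos: [0.5211, 0.2404, 0.0798]
eef_rot: [-179.9, 0.0, 145.9]
contact_force: [0.7, 0.5, 0.7]
width: 0.0131
finger_force: 60.0
```

```bash
cat >> h.py <<'E'
FL=Ro.from_euler("x",180,degrees=True)
def pose(corner,yaw,tilt,a=45):
    d=np.radians(yaw+a); ax=np.array([-np.sin(d),np.cos(d),0])
    Rt=Ro.from_rotvec(ax*np.radians(tilt))*Ro.from_euler("z",yaw,degrees=True)
    h=np.array(corner)+Rt.apply([-.086,-.061,.086])   # handle
    Q=Rt*FL; return h+Q.apply([0,0,.011]),Q
E
python3 - <<'E'
from h import *
s=get_state(); R=Ro.from_euler("xyz",s["eef_rot"],degrees=True); p=np.array(s["tool_pos"])
F=pose([.629,.010,.10],125,30); print(F[0],F[1].as_euler("xyz",degrees=True))
B=(F[0]+[0,0,.02],down(125))
plan([(p+[0,0,.01],R,1),(p+[0,0,.19],R,6)],0)
plan([(p+[0,0,.19],R,1),(B[0],B[1],9)],0)
E
```

```text
[ 0.67765118 -0.01652889  0.21692425] [157.7923457   20.70481105 120.89339465]
{"rot":[0.0,0.0,0.0],"offset":[0.0,0.0,-0.01],"jaw":0},{"rot":[0.0,0.0,0.0],"offset":[0.0,0.0,-0.03],"jaw":0},{"rot":[0.0,0.0,0.0],"offset":[0.0,0.0,-0.03],"jaw":0},{"rot":[0.0,0.0,0.0],"offset":[0.0,0.0,-0.03],"jaw":0},{"rot":[0.0,0.0,0.0],"offset":[0.0,0.0,-0.03],"jaw":0},{"rot":[0.0,0.0,0.0],"offset":[0.0,0.0,-0.03],"jaw":0},{"rot":[0.0,0.0,0.0],"offset":[0.0,0.0,-0.03],"jaw":0}
end [0.5211 0.2407 0.2697] [-179.9    0.   145.9]
{"rot":[0.0,0.0,0.0],"offset":[0.0,0.0,-0.19],"jaw":0},{"rot":[0.0,0.0,0.04],"offset":[-0.03,-0.014,0.004],"jaw":0},{"rot":[0.0,0.0,0.041],"offset":[-0.031,-0.013,0.003],"jaw":0},{"rot":[0.0,0.0,0.04],"offset":[-0.032,-0.011,0.004],"jaw":0},{"rot":[-0.001,0.001,0.041],"offset":[-0.032,-0.01,0.004],"jaw":0},{"rot":[0.0,0.0,0.04],"offset":[-0.032,-0.009,0.003],"jaw":0},{"rot":[0.0,0.0,0.041],"offset":[-0.033,-0.007,0.004],"jaw":0},{"rot":[0.0,0.0,0.04],"offset":[-0.032,-0.007,0.004],"jaw":0},{"rot":[0.0,0.0,0.041],"offset":[-0.034,-0.004,0.003],"jaw":0},{"rot":[0.0,0.0,0.04],"offset":[-0.033,-0.004,0.004],"jaw":0}
end [ 0.6777 -0.0167  0.2369] [-180.    0.  125.]
```

{"op": "send_rows", "data": {
  "steps": [
    {"rot": [0,0,0],"offset": [0,0,-0.005],"jaw": 0},
    {"rot": [0,0,0],"offset": [0,0,-0.015],"jaw": 0},
    {"rot": [0,0,0],"offset": [0,0,-0.025],"jaw": 0},
    {"rot": [0,0,0],"offset": [0,0,-0.03],"jaw": 0},
    {"rot": [0,0,0],"offset": [0,0,-0.03],"jaw": 0},
    {"rot": [0,0,0],"offset": [0,0,-0.03],"jaw": 0},
    {"rot": [0,0,0],"offset": [0,0,-0.025],"jaw": 0},
    {"rot": [0,0,0],"offset": [0,0,-0.01],"jaw": 0},
    {"rot": [0,0,0],"offset": [0,0,0],"jaw": 0}
  ]
}}

```text
time_s: 7.08
tool_pos: [0.5206, 0.2401, 0.2496]
eef_rot: [-179.8, 0.0, 145.9]
contact_force: [0.6, -0.3, -4.3]
width: 0.013
finger_force: 60.0
```

```bash
python3 - <<'E'
from h import *
F=pose([.629,.010,.10],125,30)
s=get_state(); p=np.array(s["tool_pos"]); R=Ro.from_euler("xyz",s["eef_rot"],degrees=True)
g=F[0]+[0,0,.02]; dr=(R.inv()*down(125)).as_rotvec()
w=np.array([1,2,3,3,3,3,3,3,3,3,2,1.]);w=np.cumsum(w)/w.sum()
plan([(p+(g-p)*k,R*Ro.from_rotvec(dr*k),1) for k in w],0)
E
```

```text
{"rot":[0.0,0.0,0.012],"offset":[-0.009,-0.004,0.0],"jaw":0},{"rot":[0.0,0.0,0.024],"offset":[-0.018,-0.008,0.001],"jaw":0},{"rot":[-0.001,0.0,0.037],"offset":[-0.028,-0.012,0.002],"jaw":0},{"rot":[0.0,0.0,0.036],"offset":[-0.029,-0.01,0.001],"jaw":0},{"rot":[0.0,0.001,0.037],"offset":[-0.028,-0.009,0.001],"jaw":0},{"rot":[0.0,0.0,0.036],"offset":[-0.029,-0.009,0.002],"jaw":0},{"rot":[-0.001,0.0,0.037],"offset":[-0.029,-0.007,0.001],"jaw":0},{"rot":[0.0,0.0,0.036],"offset":[-0.03,-0.006,0.001],"jaw":0},{"rot":[0.0,0.0,0.036],"offset":[-0.029,-0.005,0.001],"jaw":0},{"rot":[-0.001,0.0,0.037],"offset":[-0.03,-0.004,0.002],"jaw":0},{"rot":[0.0,0.0,0.024],"offset":[-0.02,-0.002,0.001],"jaw":0},{"rot":[0.0,0.0,0.012],"offset":[-0.01,-0.001,0.0],"jaw":0}
end [ 0.6776 -0.0164  0.2369] [180.   0. 125.]
```

{"op": "send_rows", "data": {
  "steps": [
    {"rot": [0,0,0.012],"offset": [-0.009,-0.004,0],"jaw": 0},
    {"rot": [0,0,0.024],"offset": [-0.018,-0.008,0.001],"jaw": 0},
    {"rot": [-0.001,0,0.037],"offset": [-0.028,-0.012,0.002],"jaw": 0},
    {"rot": [0,0,0.036],"offset": [-0.029,-0.01,0.001],"jaw": 0},
    {"rot": [0,0.001,0.037],"offset": [-0.028,-0.009,0.001],"jaw": 0},
    {"rot": [0,0,0.036],"offset": [-0.029,-0.009,0.002],"jaw": 0},
    {"rot": [-0.001,0,0.037],"offset": [-0.029,-0.007,0.001],"jaw": 0},
    {"rot": [0,0,0.036],"offset": [-0.03,-0.006,0.001],"jaw": 0},
    {"rot": [0,0,0.036],"offset": [-0.029,-0.005,0.001],"jaw": 0},
    {"rot": [-0.001,0,0.037],"offset": [-0.03,-0.004,0.002],"jaw": 0},
    {"rot": [0,0,0.024],"offset": [-0.02,-0.002,0.001],"jaw": 0},
    {"rot": [0,0,0.012],"offset": [-0.01,-0.001,0],"jaw": 0},
    {"rot": [0,0,0],"offset": [0,0,0],"jaw": 0}
  ]
}}

```text
time_s: 8.7
tool_pos: [0.6778, -0.0164, 0.2363]
eef_rot: [-180.0, -0.0, 125.0]
contact_force: [-0.3, -0.2, -3.8]
width: 0.013
finger_force: 60.0
```

```bash
python3 - <<'E'
from h import *
s=get_state();print(s["joint_pos"])
L=[pose([.629,.010,.10+.0],125,t) for t in np.linspace(2,30,14)]
# move first to F position height gradually: corner path kept by pose(); blend start error
p=np.array(s["tool_pos"]);F=L[-1]
R=Ro.from_euler("xyz",s["eef_rot"],degrees=True); dr=(R.inv()*F[1]).as_rotvec(); print(np.linalg.norm(dr))
n=20; plan([(F[0],F[1],n)],0)
E
```

```text
[ 15.10578975  39.33586322 -30.62419301  72.87002252  19.71633069
  72.95810035  19.48878344]
0.5241325509131216
{"rot":[-0.019,-0.019,0.0],"offset":[0.0,0.0,0.001],"jaw":0},{"rot":[-0.018,-0.018,0.0],"offset":[0.0,0.0,0.001],"jaw":0},{"rot":[-0.019,-0.019,0.0],"offset":[0.0,0.0,0.001],"jaw":0},{"rot":[-0.018,-0.018,0.0],"offset":[0.0,0.0,0.001],"jaw":0},{"rot":[-0.019,-0.019,0.0],"offset":[0.0,0.0,0.001],"jaw":0},{"rot":[-0.018,-0.018,0.0],"offset":[0.0,0.0,0.001],"jaw":0},{"rot":[-0.019,-0.019,0.0],"offset":[0.0,0.0,0.001],"jaw":0},{"rot":[-0.018,-0.018,0.0],"offset":[0.0,-0.001,0.001],"jaw":0},{"rot":[-0.019,-0.019,0.0],"offset":[0.001,0.0,0.001],"jaw":0},{"rot":[-0.018,-0.018,0.0],"offset":[0.0,0.0,0.001],"jaw":0},{"rot":[-0.019,-0.019,0.0],"offset":[0.0,0.0,0.001],"jaw":0},{"rot":[-0.018,-0.018,0.0],"offset":[0.0,0.0,0.0],"jaw":0},{"rot":[-0.019,-0.019,0.0],"offset":[0.0,0.0,0.001],"jaw":0},{"rot":[-0.018,-0.018,0.0],"offset":[0.001,-0.001,0.001],"jaw":0},{"rot":[-0.019,-0.019,0.0],"offset":[0.0,0.0,0.001],"jaw":0},{"rot":[-0.018,-0.019,0.0],"offset":[0.0,0.0,0.001],"jaw":0},{"rot":[-0.019,-0.018,0.0],"offset":[0.0,-0.001,0.001],"jaw":0},{"rot":[-0.019,-0.019,0.0],"offset":[0.001,0.0,0.001],"jaw":0},{"rot":[-0.018,-0.018,0.0],"offset":[0.0,0.0,0.001],"jaw":0},{"rot":[-0.019,-0.019,0.0],"offset":[0.0,0.0,0.001],"jaw":0}
end [ 0.6784 -0.0165  0.2168] [157.8  20.7 120.9]
```

{"op": "send_rows", "data": {
  "steps": [
    {"rot": [-0.01,-0.01,0],"offset": [0,0,0.001],"jaw": 0},
    {"rot": [-0.018,-0.018,0],"offset": [0,0,0.001],"jaw": 0},
    {"rot": [-0.019,-0.019,0],"offset": [0,0,0.001],"jaw": 0},
    {"rot": [-0.019,-0.019,0],"offset": [0,0,0.001],"jaw": 0},
    {"rot": [-0.02,-0.02,0],"offset": [0,0,0.001],"jaw": 0},
    {"rot": [-0.02,-0.02,0],"offset": [0,0,0.001],"jaw": 0},
    {"rot": [-0.02,-0.02,0],"offset": [0,0,0.001],"jaw": 0},
    {"rot": [-0.02,-0.02,0],"offset": [0,0,0.001],"jaw": 0},
    {"rot": [-0.02,-0.02,0],"offset": [0,0,0.001],"jaw": 0},
    {"rot": [-0.02,-0.02,0],"offset": [0,0,0.001],"jaw": 0},
    {"rot": [-0.02,-0.02,0],"offset": [0,0,0.001],"jaw": 0},
    {"rot": [-0.02,-0.02,0],"offset": [0,0,0.001],"jaw": 0},
    {"rot": [-0.02,-0.02,0],"offset": [0,0,0.001],"jaw": 0},
    {"rot": [-0.02,-0.02,0],"offset": [0,0,0.001],"jaw": 0},
    {"rot": [-0.02,-0.02,0],"offset": [0,0,0.001],"jaw": 0},
    {"rot": [-0.02,-0.02,0],"offset": [0,0,0.001],"jaw": 0},
    {"rot": [-0.02,-0.02,0],"offset": [0,0,0.001],"jaw": 0},
    {"rot": [-0.02,-0.02,0],"offset": [0,0,0.001],"jaw": 0},
    {"rot": [-0.02,-0.02,0],"offset": [0,0,0.001],"jaw": 0},
    {"rot": [-0.01,-0.01,0],"offset": [0,0,0],"jaw": 0}
  ]
}}

```text
time_s: 11.2
tool_pos: [0.6806, -0.0152, 0.218]
eef_rot: [157.5, 21.0, 120.9]
contact_force: [0.2, -0.9, -3.2]
width: 0.0132
finger_force: 60.0
```

{"op": "send_rows", "data": {
  "steps": [
    {"rot": [0,0,0],"offset": [0,0,0],"jaw": 0},
    {"rot": [0,0,0],"offset": [0,0,0],"jaw": 0},
    {"rot": [0,0,0],"offset": [0,0,0],"jaw": 0},
    {"rot": [0,0,0],"offset": [0,0,0],"jaw": 0},
    {"rot": [0,0,0],"offset": [0,0,0],"jaw": 0},
    {"rot": [0,0,0],"offset": [0,0,0],"jaw": 0}
  ]
}}

```text
time_s: 11.95
tool_pos: [0.6821, -0.0172, 0.2182]
eef_rot: [157.4, 21.0, 120.8]
contact_force: [0.4, -0.4, -5.0]
width: 0.0127
finger_force: 60.0
```

```bash
python3 - <<'E'
from h import *
s=get_state();print(s["joint_pos"])
R=Ro.from_euler("xyz",s["eef_rot"],degrees=True); Rt=R*FL
h=np.array(s["tool_pos"])-R.apply([0,0,.011]); c=h+Rt.apply([.086,.061,-.086]); print("rigid corner",c,"axes z",Rt.as_matrix()[2])
for n in("wrist","side","top"):
    p=read_camera(n); cv2.imwrite(f"pics/{n}2.png",p["image"][:,:,::-1])
    if n=="wrist":continue
    for q in("tote_handle","tote_corner","part0_mid","part3_mid"):
        for r in tip_of(p,q)[:5]: print(n,q,round(r["score"],2),np.round(r["xy"]),np.round(world(p,r["xy"]),3))
E
```

```text
[  8.32856946  26.43938732 -17.55125761 105.67888264  40.58916272
  24.20397319  -4.28245122]
rigid corner [0.63434582 0.00919118 0.10088594] axes z [-0.35853793 -0.35832469  0.86200578]
side tote_handle 0.77 [202. 132.] [ 0.668 -0.008  0.231]
side tote_handle 0.16 [296. 252.] [0.395 0.065 0.023]
side tote_corner 0.72 [213. 184.] [0.634 0.019 0.107]
side part0_mid 0.38 [207. 168.] [ 0.662 -0.006  0.129]
side part3_mid 0.55 [160. 200.] [0.789 0.053 0.013]
side part3_mid 0.51 [212. 175.] [0.642 0.008 0.122]
side part3_mid 0.26 [189. 152.] [ 0.719 -0.015  0.15 ]
top tote_handle 0.87 [257. 132.] [ 0.65  -0.016  0.341]
```

View pics/wrist2.png

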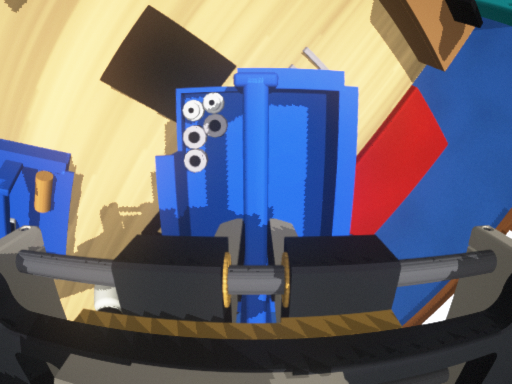

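View pics/side2.png

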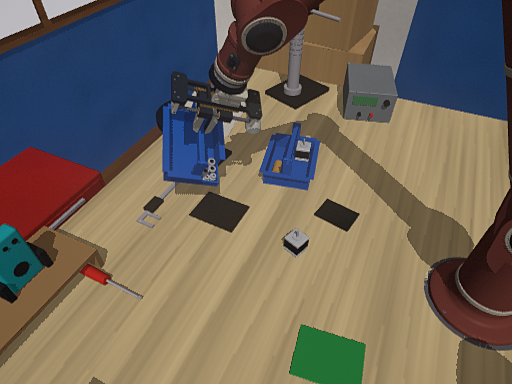

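The wrist view shows all five parts packed in the cut corner, at (192,110), (213,103), (215,125), (194,137) and (195,160). I'll check the farthest one and that nothing is moving, then hand in.

```bash
python3 - <<'E'
from h import *
s=get_state(); R=Ro.from_euler("xyz",s["eef_rot"],degrees=True); p=read_camera("wrist"); K=p["intrinsics"]; M=p["T_tool_cam"]
def pt(u,v):
    d=np.median(p["depth"][v-2:v+3,u-2:u+3]); x=(np.array([u,v])-K[:2,2])/K[0,0]; th=np.hypot(*x)
    return R.apply(M[:3,:3]@(np.array([*(x/th*np.tan(th)),1])*d)+M[:3,3])+s["tool_pos"]
c=(np.array(s["tool_pos"])-R.apply([0,0,.011]))+(R*FL).apply([.086,.061,-.086])
ds=[np.linalg.norm(pt(*q)-c) for q in[(192,110),(213,103),(215,125),(194,137),(195,160)]]
print(np.round(ds,3),c,s["time_s"],s["joint_velocities"].round(2) if hasattr(s["joint_velocities"],"round") else s["joint_velocities"])
if max(ds)<.072 and np.hypot(*(c[:2]-[.629,.01]))<.05: print(finish_job())
E
```

```text
[0.022 0.032 0.038 0.036 0.054] [0.63431926 0.0092407  0.10089243] 12.5 [ 0.01  0.02  0.03 -0.03  0.01  0.07 -0.02]
the job is handed in; nothing more can be done
None
```

I handed the job in with the tote held still about 30° down towards its cut corner, that corner about 10 cm up and about 5 mm off the mat centre. All five parts are within about 55 mm of the corner; I haven't seen the judge's verdict.

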